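# Find the solid stub and hold it at the welding positioner

### The job

Two identical-looking capped steel stubs stand in a rack; one has a heavy core. Lift the stub in the left nest clear of the rack to feel its weight and set it back in its nest, then lift the one in the right nest likewise; keep both upright and do not disturb the other things on the bench. Finish with the lighter stub standing in the nest it came from and let go, and the heavier one held upright in the gripper, centred over the positioner's round faceplate and about a finger's breadth clear of it: do not set it down, the program ends while holding it there.

Things in the scene. Friction and masses are not known exactly. Their poses are not given: they have to be found in the camera images.
- stub_1: one of two look-alike capped square steel stubs, 40 x 40 x 90 mm tall, upright in the rack's nests (lowest 14 mm hidden); grip 40 mm across the flat sides from above. A core shut inside (1.5 mm of play) makes one heavier by over 2 N; either may be it, in either nest; both under 0.7 kg. Origin: centre of underside, z up, x and y square to the sides
- stub_2: one of two look-alike capped square steel stubs, 40 x 40 x 90 mm tall, upright in the rack's nests (lowest 14 mm hidden); grip 40 mm across the flat sides from above. A core shut inside (1.5 mm of play) makes one heavier by over 2 N; either may be it, in either nest; both under 0.7 kg. Origin: centre of underside, z up, x and y square to the sides
- rack: fixed dark steel block, 90 x 250 x 24 mm, with two square nests side by side along its long (y) side; origin at the centre of its underside on the bench
- nest_left (a point): centre of the floor of the left nest (the +y one, to the robot's left), 10 mm above the bench. The nest is a square pocket 48 x 48 mm, 14 mm deep, with a 3 mm chamfered mouth at the rack's top (24 mm above the bench); axes as the rack's
- nest_right (a point): centre of the floor of the right nest (the -y one, to the robot's right), 140 mm from the left one; otherwise like it
- positioner: fixed small welding positioner: grey foot 150 x 130 x 30 mm, short neck and a round steel faceplate of 132 mm diameter whose top is 60 mm above the bench; origin at the centre of the neck's axis on the bench
- plate_centre (a point): centre of the faceplate's top face, 60 mm above the bench, z up. Three fixed open jaws stand 47 mm and more from it and rise 16 mm above the plate
- torch_rest: fixed empty torch rest, an obstacle at the near edge of the bench, right of the robot: block foot, thin post and a 33 x 66 mm cradle, 184 mm tall in all; origin at the foot
- v_block: loose ground steel V block 60 x 40 x 34 mm, a bystander: leave alone; origin at the centre of its underside
- tape_measure: loose tape measure 32 x 82 x 60 mm, a bystander: leave alone; origin at the centre of its underside
- marker: loose paint marker 16 x 131 x 17 mm lying flat, a bystander: leave alone; origin at the centre of its underside
- lamp: loose pocket lamp 31 x 104 x 31 mm lying flat, a bystander: leave alone; origin at the centre of its underside
Mind the look-alikes: they are no part of the job. Leave any blue, green or orange look-alike of the stub_2 alone.

How it is judged:
By the outcome, as a careful person would: the job done as asked, in the order asked, and still so for the second after the job is handed in, while the arm keeps its last pose, push and grip.
It also fails if it takes over 64 s, if anything falls off the work surface, if the arm or the gripper's body presses on something with over 40 N, if the wrist force passes 120 N, or if a joint passes its speed limit or range.

### The arm

A 6-joint arm with a two-finger parallel gripper is mounted at the origin on a cart in front of the work surface, level with it; the furniture and walls round the work are solid. World frame = base frame: x ahead of the robot, y to its left, z up, the work surface at z = 0. Lengths are in m, angles in degrees, forces in N, time in s.
With the tool pointing down it reaches from about 0.35 to 0.875 m from the base axis. Payload 4.2 kg.
Tool frame: the origin (TCP) lies on the centre line of the jaws, within the pads' length; the fingertips stand 19 mm ahead of it and the grasp point (between the pads) is the TCP; z points along the fingers, y is the line along which they close (so a half turn about z gives the same grasp; the last joint's range is limited). The gripper opens to 87 mm and grips with 3 to 60 N. Pads are 19 mm wide; open, the fingers measure 117 mm over their backs; the gripper's body (75 mm by 190 mm) begins 51 mm behind the grasp point.
Start: joints at [89.931, 22.042, 0.453, 0, -68.411, -14.817], TCP at [0.161, 0.604, 0.214] pointing down, gripper open.
Joint ranges: [-179.83, 179.83], [-69.29, 118.12], [-61.27, 80.66], [-181.25, 117.63], [-171.15, -9.14], [-177.46, 177.46]. Speed limits (degrees/s): [159.86, 159.86, 180, 180, 180, 180].

### API

Orientations are given as a 3x3 rotation matrix whose columns are the frame's x, y, z axes.
In Python, from station import sense, capture, finish_job, search_frame, masks_of gives the robot as it stands.
- The arm moves only by the tool drive_tool, never from a script. Its argument "rows" is a list of rows, each a list of 7 numbers: the opening in per cent of the stroke, from 0 (shut) to 100 (fully open), then the shift along the world's x, y, z in mm, then the turn, a rotation vector about the world's x, y, z in rad. In form: [[fingers, dx, dy, dz, wx, wy, wz], ...]. A call has 1 to 5 rows; each row shifts and turns the commanded pose from where the row before left it; what a row does not reach is not made up. A row lasts 1/12 s, in which the tool goes at most 41.7 mm and 7.16 degrees, less where a joint would pass 70% of its speed; a pose out of reach is approached as far as the arm can. A call is refused whole if a number of a shift passes 41.7 or a number of a turn 0.125, either way. A call with a gripper value outside its range is refused whole. The fingers move at their own pace and stop on an object; the grip force is fixed at half the most. Time passes only in rows, so rows that do not move let the fingers close. It gives the time, the measured TCP pose, the force, the opening and the grip force at its end, in the units of the state.
- sense(): the state, without advancing time (a new reading comes with each control period).
- capture(name): name is "scene" or "top" or "wrist"; returns a dict with "frame" (420x560x3 uint8, red, green, blue), "z_map" (420x560 float32, m along the optical axis (not along the pixel's ray), 0 where there is no reading), "fx", "fy", "cx", "cy" (pixels), "distortion" ([k1, k2, p1, p2, k3] as OpenCV has them; the pictures are not rectified), "R" (3x3) and "t" (3): a world point X has camera coordinates R X + t; the wrist camera has in their place "T_tool_cam" (4x4, takes a point from camera to tool coordinates, whose origin is the TCP and whose axes are the flange's). Camera axes: x right, y down, z forward; pixel columns grow to the right and rows downward; lengths in m; the calibration is good to about 2 mm. A picture is of the moment at which its call begins: read the wrist's pose just before it.
- finish_job(): hands the job in; it is judged then, once.
Trained networks look in a picture, given as the dict that the camera call returned (one of the last four; its "shot" number tells which), for a name from the list of things; names that differ only in an ending like _2 or _b are one class to them, and where a whole thing is asked for, a point or a joint stands for the part that bears it (a point fixed in the world has none). Each returns a list of dicts, best first, with "p" (0 to 1); they miss things now and then, are a little off and sometimes report something else, mostly with a low value. They report only what shows in the picture. A call takes as long as a camera call. They do not tell look-alikes from the thing itself.
- search_frame(label, picture): "xy" ([column, row] in pixels, amid what is visible of it).
- masks_of(label, picture): "region" (420x560 bool, what is visible of it) and "xy" ([column, row] in pixels, amid what is visible of it).
The state is a dict: "time_s": time; "joints": joint angles; "joint_velocities": joint speeds; "effort": joint torques, N m; "tcp_pos": TCP position; "ee_rot": TCP orientation; "wrist_force": force on the tool from outside, world axes, zero at the start; "moment": the same for the moment, N m; "gripper_width": opening from 0.0 (shut) to 1.0 (fully open); "gripper_force": force on a finger pad.
Only numpy, scipy, OpenCV 4.12 (cv2) and the standard library are available. Lean on these libraries where they do the work, as an engineer would, in place of code of your own. Each camera call takes 0.05 s, during which the arm holds its last target. There are 200 camera calls.

## Working session

There is one attempt and no reset: what is moved stays moved. The work goes in short steps, Python scripts to look and compute and a tool call to move; the robot and the scene stay as the last step left them, time stands still between calls to the robot, and variables do not carry over. Pictures are saved under pics/ and viewed, at most 10 in all, crops included, and the job is handed in when it is done.

Besides the shell and the picture viewer there is one more tool, called after ">>>" as a command line: name --pt "numbers of a row" for each row, then --argument value for the rest. drive_tool: Moves the arm, as the interface text tells. Its arguments: {"type":"object","properties":{"rows":{"type":"array"}},"required":["rows"]}

```bash
mkdir -p pics; cat > h.py <<'E'
import numpy as np, cv2
from station import sense, capture, finish_job, search_frame, masks_of
def cam2world(p,s=None):
    # returns R(c->w), origin
    if "T_tool_cam" in p:
        T=np.array(p["T_tool_cam"]);Rw=np.array(s["ee_rot"]);
        return Rw@T[:3,:3], Rw@T[:3,3]+np.array(s["tcp_pos"])
    R=np.array(p["R"]);return R.T,-R.T@np.array(p["t"])
def rays(p,uv):
    K=np.array([[p["fx"],0,p["cx"]],[0,p["fy"],p["cy"]],[0,0,1.]])
    n=cv2.undistortPoints(np.float64(uv).reshape(-1,1,2),K,np.float64(p["distortion"])).reshape(-1,2)
    return np.c_[n,np.ones(len(n))]
def cloud(p,s=None,mask=None):
    z=p["z_map"];m=z>0
    if mask is not None:m&=mask
    v,u=np.nonzero(m);R,o=cam2world(p,s)
    return (rays(p,np.c_[u,v])*z[v,u][:,None])@R.T+o
def onz(p,uv,h,s=None):
    R,o=cam2world(p,s);d=rays(p,uv)@R.T
    return o+d*((h-o[2])/d[:,2])[:,None]
def save(p,n):cv2.imwrite("pics/"+n,p["frame"][:,:,::-1])
E
cat > a.py <<'E'
from h import *
s=sense();print(s["time_s"],s["tcp_pos"],np.round(s["ee_rot"],3).tolist(),s["wrist_force"],s["gripper_width"])
ims=[]
for c in["scene","top"]:
    p=capture(c);save(p,c+"0.png")
    for l in["stub_1","rack","positioner","torch_rest","v_block","tape_measure","marker","lamp"]:
        for d in masks_of(l,p):
            if d["p"]<.3:continue
            q=cloud(p,None,d["region"])
            if len(q)<5:continue
            print(c,l,round(d["p"],2),np.round(d["xy"]),np.round(np.median(q,0),3),"lo",np.round(np.percentile(q,3,0),3),"hi",np.round(np.percentile(q,97,0),3))
E
python3 a.py
```

```text
0.0 [0.16034617 0.6034391  0.21307078] [[0.966, -0.257, -0.0], [-0.257, -0.966, -0.002], [0.0, 0.002, -1.0]] [0.219016   0.59699177 0.13727485] 1.0007298145247971
scene stub_1 0.95 [287. 262.] [ 0.441 -0.153  0.061] lo [ 0.436 -0.167  0.008] hi [ 0.475 -0.13   0.092]
scene stub_1 0.9 [387. 245.] [ 0.569 -0.289  0.071] lo [ 0.564 -0.305  0.02 ] hi [ 0.601 -0.264  0.102]
scene stub_1 0.8 [391. 205.] [ 0.719 -0.232  0.068] lo [ 0.709 -0.253  0.018] hi [ 0.754 -0.204  0.092]
scene stub_1 0.78 [262. 219.] [ 0.516 -0.026  0.081] lo [ 0.497 -0.044  0.001] hi [0.592 0.008 0.093]
scene stub_1 0.66 [288. 202.] [ 0.616 -0.036  0.054] lo [ 0.604 -0.048  0.002] hi [ 0.645 -0.002  0.092]
scene stub_1 0.58 [329. 217.] [ 0.592 -0.154  0.07 ] lo [ 0.586 -0.168  0.021] hi [ 0.623 -0.125  0.102]
scene rack 0.91 [360. 258.] [ 0.569 -0.232  0.024] lo [ 0.536 -0.339  0.003] hi [ 0.636 -0.1    0.027]
scene v_block 0.77 [310. 193.] [ 0.73  -0.027  0.025] lo [ 0.704 -0.04   0.003] hi [0.761 0.    0.036]
scene tape_measure 0.69 [272. 170.] [0.782 0.142 0.031] lo [0.764 0.114 0.001] hi [0.84  0.227 0.061]
scen
[... 1113 characters left out ...]
itioner 0.95 [191. 236.] [0.53  0.178 0.058] lo [0.459 0.121 0.024] hi [0.604 0.244 0.07 ]
top torch_rest 0.58 [369. 212.] [ 0.592 -0.208  0.023] lo [ 0.544 -0.331  0.01 ] hi [ 0.649 -0.095  0.026]
top v_block 0.96 [279. 152.] [ 0.734 -0.015  0.027] lo [ 0.705 -0.04  -0.002] hi [0.768 0.007 0.035]
top marker 0.65 [276. 307.] [ 0.383 -0.012  0.013] lo [ 0.364 -0.073  0.006] hi [0.402 0.04  0.017]
top marker 0.34 [332. 122.] [ 0.798 -0.133  0.023] lo [ 0.759 -0.169  0.01 ] hi [ 0.833 -0.092  0.031]
top lamp 0.84 [330. 125.] [ 0.796 -0.132  0.023] lo [ 0.759 -0.169  0.012] hi [ 0.831 -0.092  0.031]
top lamp 0.48 [282. 152.] [ 0.732 -0.015  0.027] lo [ 0.705 -0.037 -0.001] hi [0.764 0.008 0.035]
```

View pics/top0.png

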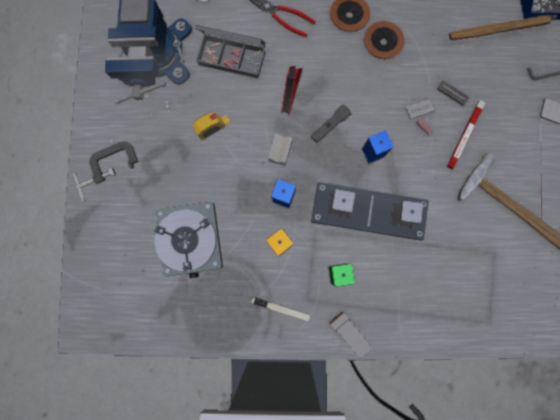

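View pics/scene0.png

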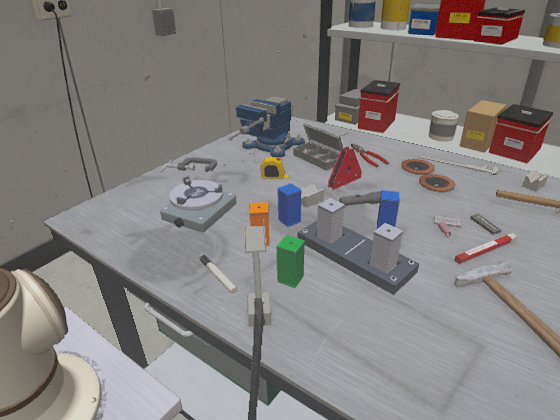

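```bash
cat > b.py <<'E'
from h import *
p=capture("top");q=cloud(p)
def sel(x0,x1,y0,y1,z0,z1):
    m=(q[:,0]>x0)&(q[:,0]<x1)&(q[:,1]>y0)&(q[:,1]<y1)&(q[:,2]>z0)&(q[:,2]<z1);return q[m]
def rect(n,a):
    print(n,len(a),"z",round(np.median(a[:,2]),4),cv2.minAreaRect(np.float32(a[:,:2]*1000)), "mean",a[:,:2].mean(0).round(4))
rect("L",sel(.56,.66,-.19,-.1,.094,.106))
rect("R",sel(.54,.63,-.33,-.24,.094,.106))
rect("rack",sel(.52,.68,-.36,-.08,.019,.029))
f=sel(.43,.62,.08,.26,.056,.064)
print(cv2.minEnclosingCircle(np.float32(f[:,:2]*1000)),np.median(f[:,2]))
j=sel(.43,.62,.08,.26,.068,.08);print("jaws",len(j));
l,c=cv2.kmeans(np.float32(j[:,:2]),3,None,(3,50,1e-5),5,0)[1:];print(c)
t=sel(.2,1.1,-.6,.5,.11,.3);print("tall",len(t), t.min(0) if len(t) else 0,t.max(0) if len(t) else 0)
E
python3 b.py
```

```text
L 412 z 0.0989 ((608.4765625, -145.87222290039062), (41.573001861572266, 41.76417541503906), 79.91036987304688) mean [ 0.608  -0.1457]
R 418 z 0.0988 ((586.2841796875, -283.5137939453125), (42.1806640625, 41.40745544433594), 83.23405456542969) mean [ 0.5857 -0.2825]
rack 3196 z 0.023 ((597.6096801757812, -214.6709442138672), (249.64398193359375, 91.25507354736328), 80.60848999023438) mean [ 0.595  -0.2079]
((528.79150390625, 185.94761657714844), 66.17218780517578) 0.05913080939384452
jaws 170
[[0.4725885  0.17730066]
 [0.5639212  0.14206454]
 [0.54884046 0.23773603]]
tall 4490 [ 0.20588279 -0.27649384  0.11003252] [1.03336997 0.33981623 0.19063563]
```

The top view shows the grey stubs in the dark rack at (343,201) and (412,211), and the positioner at (186,240). The blue, orange and green look-alikes stand around them. Depth agrees with the stated heights: stub tops 0.099, rack 0.023 and plate 0.059. I'm now moving towards the left stub.

>>> drive_tool --pt "100 20.5 -34 0 0 0 0.005" --pt "100 20.5 -34 0 0 0 0.005" --pt "100 20.5 -34 0 0 0 0.005" --pt "100 20.5 -34 0 0 0 0.005" --pt "100 20.5 -34 0 0 0 0.005"

```text
time_s: 1.37
tcp_pos: [0.2636, 0.4323, 0.2143]
ee_rot: [[0.973, -0.232, 0.0], [-0.232, -0.973, 0.0], [0.0, -0.0, -1.0]]
wrist_force: [1.2, 0.1, 0.8]
gripper_width: 1.006
gripper_force: 0.0
```

>>> drive_tool --pt "100 20.5 -34 0 0 0 0.005" --pt "100 20.5 -34 0 0 0 0.005" --pt "100 20.5 -34 0 0 0 0.005" --pt "100 20.5 -34 0 0 0 0.005" --pt "100 20.5 -34 0 0 0 0.005"

```text
time_s: 1.78
tcp_pos: [0.3661, 0.2623, 0.2146]
ee_rot: [[0.978, -0.207, 0.001], [-0.207, -0.978, 0.001], [0.001, -0.001, -1.0]]
wrist_force: [-0.2, -0.1, -0.7]
gripper_width: 1.003
gripper_force: 0.0
```

>>> drive_tool --pt "100 20.5 -34 0 0 0 0.005" --pt "100 20.5 -34 0 0 0 0.005" --pt "100 20.5 -34 0 0 0 0.005" --pt "100 20.5 -34 0 0 0 0.005" --pt "100 20.5 -34 0 0 0 0.005"

```text
time_s: 2.2
tcp_pos: [0.4687, 0.0922, 0.2146]
ee_rot: [[0.983, -0.183, 0.001], [-0.183, -0.983, 0.001], [0.001, -0.001, -1.0]]
wrist_force: [0.9, 0.7, -0.2]
gripper_width: 1.002
gripper_force: 0.0
```

>>> drive_tool --pt "100 20.5 -34 0 0 0 0.005" --pt "100 20.5 -34 0 0 0 0.005" --pt "100 20.5 -34 0 0 0 0.005" --pt "100 20.5 -34 0 0 0 0.005" --pt "100 0 0 0 0 0 0.005"

```text
time_s: 2.62
tcp_pos: [0.5526, -0.047, 0.2136]
ee_rot: [[0.986, -0.165, 0.001], [-0.165, -0.986, -0.002], [0.001, 0.001, -1.0]]
wrist_force: [0.5, 0.1, 0.0]
gripper_width: 0.997
gripper_force: 0.0
```

>>> drive_tool --pt "100 0 0 20 0 0 0" --pt "100 0 0 0 0 0 0" --pt "100 0 0 0 0 0 0"

```text
time_s: 2.87
tcp_pos: [0.5506, -0.0419, 0.235]
ee_rot: [[0.987, -0.159, 0.003], [-0.159, -0.987, 0.001], [0.002, -0.001, -1.0]]
wrist_force: [-1.2, 0.8, -2.1]
gripper_width: 0.998
gripper_force: 0.0
```

```bash
cat > c.py <<'E'
from h import *
import sys
s=sense();print(s["time_s"],np.round(s["tcp_pos"],4),np.round(s["joints"],1),np.round(s["ee_rot"],3).tolist(),np.round(s["wrist_force"],2))
p=capture("wrist");save(p,sys.argv[1]);q=cloud(p,s)
def sel(x0,x1,y0,y1,z0,z1):
    m=(q[:,0]>x0)&(q[:,0]<x1)&(q[:,1]>y0)&(q[:,1]<y1)&(q[:,2]>z0)&(q[:,2]<z1);return q[m]
def rect(n,a):
    if len(a)>20:print(n,len(a),"z",round(np.median(a[:,2]),4),cv2.minAreaRect(np.float32(a[:,:2]*1000)), "mean",a[:,:2].mean(0).round(4))
rect("L",sel(.56,.66,-.19,-.1,.092,.108))
rect("R",sel(.54,.63,-.33,-.24,.092,.108))
rect("rack",sel(.52,.68,-.36,-.08,.019,.029))
f=sel(.43,.62,.08,.28,.054,.064)
if len(f):print(cv2.minEnclosingCircle(np.float32(f[:,:2]*1000)),np.median(f[:,2]))
E
python3 c.py w1.png; python3 - <<'E'
from h import *
p=capture("top");q=cloud(p);t=q[(q[:,2]>.15)&(q[:,0]<.5)&(q[:,0]>.25)&(q[:,2]<.2)];print(len(t),t.min(0),t.max(0),np.median(t,0))
E
```

```text
2.8667 [ 0.5506 -0.0419  0.235 ] [ 12.5  14.   -8.1  -0.  -67.7  68.4] [[0.987, -0.159, 0.003], [-0.159, -0.987, 0.001], [0.002, -0.001, -1.0]] [-1.21  0.8  -2.09]
L 1946 z 0.0999 ((608.7244262695312, -144.41079711914062), (41.272640228271484, 41.262413024902344), 79.91168212890625) mean [ 0.6091 -0.1439]
R 1815 z 0.0997 ((586.6956176757812, -282.5069885253906), (42.198097229003906, 41.63209915161133), 82.24275207519531) mean [ 0.5873 -0.2802]
rack 10808 z 0.0239 ((597.8033447265625, -214.1349334716797), (251.72198486328125, 90.41148376464844), 81.3344955444336) mean [ 0.6008 -0.2023]
((529.7180786132812, 185.82093811035156), 65.95895385742188) 0.06036318838921961
698 [ 0.31322838 -0.18559285  0.16671838] [ 0.38163328 -0.11877396  0.1862028 ] [ 0.34698876 -0.15252872  0.17084366]
```

View pics/w1.png

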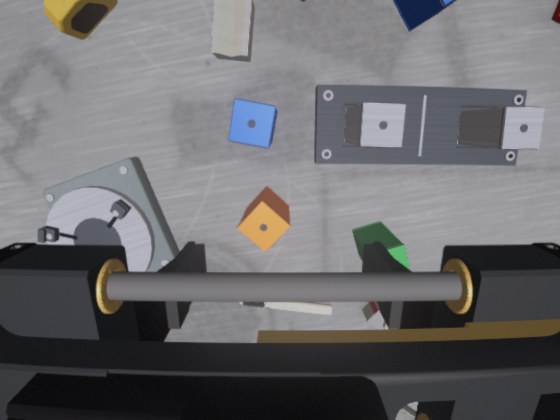

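The wrist view shows the rack with its two grey stubs at (383,125) and (523,127). The coordinates agree with the top view to about 1.5 mm. The torch rest cradle is at (0.35,-0.15), out of the way. Next I go over the left stub and down.

>>> drive_tool --pt "100 19.4 -34.3 0 0 0 0" --pt "100 19.4 -34.3 0 0 0 0" --pt "100 19.4 -34.3 0 0 0 0" --pt "100 0 0 0 0 0 0" --pt "100 0 0 -30 0 0 0"

```text
time_s: 3.38
tcp_pos: [0.6122, -0.1468, 0.2084]
ee_rot: [[0.987, -0.16, 0.011], [-0.16, -0.987, -0.002], [0.011, 0.001, -1.0]]
wrist_force: [1.7, -0.3, 1.1]
gripper_width: 0.997
gripper_force: 0.0
```

>>> drive_tool --pt "100 0 0 -35 0 0 0" --pt "100 0 0 -30 0 0 0" --pt "100 0 0 -25 0 0 0" --pt "100 0 0 -20 0 0 0" --pt "100 0 0 -18 0 0 0"

```text
time_s: 3.8
tcp_pos: [0.6068, -0.144, 0.0736]
ee_rot: [[0.987, -0.158, -0.003], [-0.158, -0.987, 0.0], [-0.003, 0.0, -1.0]]
wrist_force: [-0.2, -0.3, -0.5]
gripper_width: 0.997
gripper_force: 0.0
```

>>> drive_tool --pt "100 0 0 0 0 0 0" --pt "100 0 0 0 0 0 0" --pt "100 0 0 0 0 0 0"

```text
time_s: 4.05
tcp_pos: [0.609, -0.1446, 0.0771]
ee_rot: [[0.987, -0.158, 0.002], [-0.158, -0.987, -0.0], [0.002, 0.0, -1.0]]
wrist_force: [-0.3, 0.2, 1.1]
gripper_width: 0.998
gripper_force: 0.0
```

>>> drive_tool --pt "0 0 0 0 0 0 0" --pt "0 0 0 0 0 0 0" --pt "0 0 0 0 0 0 0" --pt "0 0 0 0 0 0 0" --pt "0 0 0 0 0 0 0"

```text
time_s: 4.47
tcp_pos: [0.6084, -0.1449, 0.0766]
ee_rot: [[0.987, -0.159, 0.001], [-0.159, -0.987, -0.0], [0.001, -0.0, -1.0]]
wrist_force: [1.3, 0.3, 0.1]
gripper_width: 0.703
gripper_force: 0.0
```

>>> drive_tool --pt "0 0 0 0 0 0 0" --pt "0 0 0 0 0 0 0" --pt "0 0 0 0 0 0 0" --pt "0 0 0 0 0 0 0" --pt "0 0 0 0 0 0 0"

```text
time_s: 4.88
tcp_pos: [0.6082, -0.1449, 0.0761]
ee_rot: [[0.987, -0.159, -0.0], [-0.159, -0.987, -0.0], [-0.0, 0.0, -1.0]]
wrist_force: [-0.8, -0.9, 1.6]
gripper_width: 0.456
gripper_force: 29.9
```

>>> drive_tool --pt "0 0 0 6 0 0 0" --pt "0 0 0 10 0 0 0" --pt "0 0 0 14 0 0 0" --pt "0 0 0 14 0 0 0" --pt "0 0 0 10 0 0 0"

```text
time_s: 5.3
tcp_pos: [0.6088, -0.145, 0.1322]
ee_rot: [[0.987, -0.159, 0.002], [-0.159, -0.987, -0.0], [0.002, -0.0, -1.0]]
wrist_force: [0.8, -0.2, -2.3]
gripper_width: 0.455
gripper_force: 29.9
```

>>> drive_tool --pt "0 0 0 6 0 0 0" --pt "0 0 0 0 0 0 0" --pt "0 0 0 0 0 0 0" --pt "0 0 0 0 0 0 0" --pt "0 0 0 0 0 0 0"

```text
time_s: 5.72
tcp_pos: [0.6075, -0.1448, 0.1351]
ee_rot: [[0.987, -0.159, -0.002], [-0.159, -0.987, 0.0], [-0.002, 0.0, -1.0]]
wrist_force: [0.4, 0.7, -2.0]
gripper_width: 0.459
gripper_force: 29.9
```

```bash
cat > f.py <<'E'
from h import *
F=[]
for i in range(20):
    s=sense();F.append(np.r_[s["wrist_force"],s["moment"]]);p=capture("wrist")
F=np.array(F);print(s["time_s"],np.round(s["tcp_pos"],4),s["gripper_width"],"mean",F.mean(0).round(2),"sd",F.std(0).round(2))
E
python3 f.py
```

```text
6.6667 [ 0.6082 -0.1449  0.1362] 0.4523490604351345 mean [ 0.09  0.1  -1.7  -0.01 -0.01  0.01] sd [0.43 0.49 0.49 0.04 0.03 0.03]
```

>>> drive_tool --pt "0 0 0 -12 0 0 0" --pt "0 0 0 -14 0 0 0" --pt "0 0 0 -12 0 0 0" --pt "0 0 0 -8 0 0 0" --pt "0 0 0 -6 0 0 0"

```text
time_s: 7.13
tcp_pos: [0.6079, -0.1449, 0.0832]
ee_rot: [[0.987, -0.159, -0.001], [-0.159, -0.987, -0.0], [-0.001, 0.0, -1.0]]
wrist_force: [0.4, -0.3, -1.5]
gripper_width: 0.459
gripper_force: 29.9
```

>>> drive_tool --pt "0 0 0 -4 0 0 0" --pt "0 0 0 -3 0 0 0" --pt "0 0 0 -1 0 0 0" --pt "0 0 0 0 0 0 0" --pt "0 0 0 0 0 0 0"

```text
time_s: 7.55
tcp_pos: [0.6086, -0.1449, 0.0767]
ee_rot: [[0.987, -0.159, 0.001], [-0.159, -0.987, -0.0], [0.001, -0.0, -1.0]]
wrist_force: [-0.2, 0.1, -1.0]
gripper_width: 0.461
gripper_force: 29.9
```

>>> drive_tool --pt "0 0 0 -0.7 0 0 0" --pt "0 0 0 0 0 0 0" --pt "0 0 0 0 0 0 0"

```text
time_s: 7.8
tcp_pos: [0.6087, -0.1449, 0.0761]
ee_rot: [[0.987, -0.159, 0.001], [-0.159, -0.987, -0.0], [0.001, -0.0, -1.0]]
wrist_force: [-0.6, 0.5, 0.9]
gripper_width: 0.456
gripper_force: 29.9
```

>>> drive_tool --pt "100 0 0 0 0 0 0" --pt "100 0 0 0 0 0 0" --pt "100 0 0 0 0 0 0" --pt "100 0 0 0 0 0 0" --pt "100 0 0 0 0 0 0"

```text
time_s: 8.22
tcp_pos: [0.6082, -0.1449, 0.0755]
ee_rot: [[0.987, -0.159, -0.0], [-0.159, -0.987, -0.0], [-0.0, 0.0, -1.0]]
wrist_force: [-0.0, 0.0, 0.3]
gripper_width: 0.754
gripper_force: 0.0
```

>>> drive_tool --pt "100 0 0 0 0 0 0" --pt "100 0 0 0 0 0 0" --pt "100 0 0 0 0 0 0" --pt "100 0 0 0 0 0 0" --pt "100 0 0 0 0 0 0"

```text
time_s: 8.63
tcp_pos: [0.6082, -0.1449, 0.0754]
ee_rot: [[0.987, -0.159, 0.0], [-0.159, -0.987, -0.0], [0.0, 0.0, -1.0]]
wrist_force: [-0.0, 0.1, -0.8]
gripper_width: 0.989
gripper_force: 0.0
```

>>> drive_tool --pt "100 0 0 15 0 0 0" --pt "100 0 0 30 0 0 0" --pt "100 0 0 35 0 0 0" --pt "100 0 0 20 0 0 0" --pt "100 0 0 0 0 0 0"

```text
time_s: 9.05
tcp_pos: [0.6115, -0.1454, 0.1817]
ee_rot: [[0.987, -0.158, 0.011], [-0.158, -0.987, -0.002], [0.012, -0.0, -1.0]]
wrist_force: [0.8, 0.4, 1.5]
gripper_width: 1.001
gripper_force: 0.0
```

```bash
python3 f.py; python3 c.py w2.png
```

```text
10.0 [ 0.6082 -0.1449  0.1755] 0.9958671737693758 mean [ 0.06  0.1   0.22 -0.01  0.01 -0.  ] sd [0.42 0.45 0.52 0.03 0.03 0.03]
10.05 [ 0.6082 -0.1449  0.1755] [  1.4  23.7  -2.8   0.  -63.6  79.4] [[0.987, -0.159, 0.0], [-0.159, -0.987, 0.0], [0.0, -0.0, -1.0]] [-0.28  0.72 -0.63]
L 2469 z 0.1 ((609.8911743164062, -145.12796020507812), (40.623741149902344, 41.05547332763672), 80.07588195800781) mean [ 0.6109 -0.145 ]
R 2424 z 0.0999 ((586.7454833984375, -282.46649169921875), (41.58300018310547, 41.35768508911133), 81.99823760986328) mean [ 0.588  -0.2812]
rack 12962 z 0.024 ((597.4715576171875, -214.4076385498047), (251.86216735839844, 90.25761413574219), 81.14734649658203) mean [ 0.6067 -0.2047]
```

View pics/w2.png

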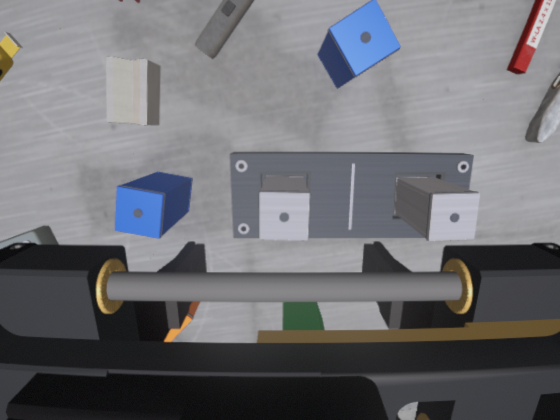

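The left stub is back in its nest, standing at (284,215), and weighs about 1.9 N. Now the right one.

>>> drive_tool --pt "100 -5.4 -34.4 0 0 0 0" --pt "100 -5.4 -34.4 0 0 0 0" --pt "100 -5.4 -34.4 0 0 0 0" --pt "100 -5.3 -34.4 0 0 0 0" --pt "100 0 0 0 0 0 0"

```text
time_s: 10.52
tcp_pos: [0.5854, -0.2875, 0.1752]
ee_rot: [[0.986, -0.165, -0.0], [-0.165, -0.986, -0.001], [-0.0, 0.001, -1.0]]
wrist_force: [0.6, 1.4, -0.7]
gripper_width: 1.001
gripper_force: 0.0
```

>>> drive_tool --pt "100 0 0 0 0 0 0" --pt "100 0 0 -25 0 0 0" --pt "100 0 0 -30 0 0 0" --pt "100 0 0 -25 0 0 0" --pt "100 0 0 -19 0 0 0"

```text
time_s: 10.93
tcp_pos: [0.586, -0.2808, 0.0743]
ee_rot: [[0.987, -0.158, -0.002], [-0.158, -0.987, 0.001], [-0.002, -0.001, -1.0]]
wrist_force: [-0.7, -0.0, 0.5]
gripper_width: 1.001
gripper_force: 0.0
```

>>> drive_tool --pt "100 0 0 0 0 0 0" --pt "100 0 0 0 0 0 0" --pt "100 0 0 0 0 0 0"

```text
time_s: 11.18
tcp_pos: [0.5881, -0.2822, 0.0781]
ee_rot: [[0.988, -0.158, 0.002], [-0.158, -0.988, -0.001], [0.003, 0.001, -1.0]]
wrist_force: [0.6, -0.2, 0.6]
gripper_width: 1.001
gripper_force: 0.0
```

>>> drive_tool --pt "0 0 0 0 0 0 0" --pt "0 0 0 0 0 0 0" --pt "0 0 0 0 0 0 0" --pt "0 0 0 0 0 0 0" --pt "0 0 0 0 0 0 0"

```text
time_s: 11.6
tcp_pos: [0.5869, -0.2826, 0.077]
ee_rot: [[0.987, -0.159, 0.001], [-0.159, -0.987, -0.0], [0.001, 0.0, -1.0]]
wrist_force: [-0.1, -0.8, -0.5]
gripper_width: 0.704
gripper_force: 0.0
```

>>> drive_tool --pt "0 0 0 0 0 0 0" --pt "0 0 0 0 0 0 0" --pt "0 0 0 0 0 0 0" --pt "0 0 0 0 0 0 0" --pt "0 0 0 0 0 0 0"

```text
time_s: 12.02
tcp_pos: [0.5867, -0.2827, 0.0765]
ee_rot: [[0.987, -0.159, -0.0], [-0.159, -0.987, -0.0], [-0.0, 0.0, -1.0]]
wrist_force: [0.5, -1.4, 0.7]
gripper_width: 0.456
gripper_force: 29.7
```

>>> drive_tool --pt "0 0 0 6 0 0 0" --pt "0 0 0 10 0 0 0" --pt "0 0 0 14 0 0 0" --pt "0 0 0 14 0 0 0" --pt "0 0 0 10 0 0 0"

```text
time_s: 12.43
tcp_pos: [0.5868, -0.2824, 0.1316]
ee_rot: [[0.987, -0.159, 0.0], [-0.159, -0.987, 0.0], [0.0, -0.0, -1.0]]
wrist_force: [1.1, -0.2, -5.5]
gripper_width: 0.456
gripper_force: 29.7
```

>>> drive_tool --pt "0 0 0 6 0 0 0" --pt "0 0 0 0 0 0 0" --pt "0 0 0 0 0 0 0" --pt "0 0 0 0 0 0 0" --pt "0 0 0 0 0 0 0"

```text
time_s: 12.85
tcp_pos: [0.586, -0.2822, 0.1352]
ee_rot: [[0.987, -0.159, -0.002], [-0.159, -0.987, 0.001], [-0.002, -0.0, -1.0]]
wrist_force: [-0.2, 0.6, -5.4]
gripper_width: 0.462
gripper_force: 29.7
```

```bash
python3 f.py
```

```text
13.8 [ 0.5867 -0.2825  0.1364] 0.4572415432688735 mean [-0.02 -0.01 -5.07 -0.02 -0.01  0.01] sd [0.41 0.49 0.33 0.03 0.03 0.03]
```

The right stub is the heavy one at about 5.3 N, against 1.9 N for the left. I'll set it back in its nest as asked, then pick it up again.

>>> drive_tool --pt "0 0 0 -12 0 0 0" --pt "0 0 0 -14 0 0 0" --pt "0 0 0 -12 0 0 0" --pt "0 0 0 -8 0 0 0" --pt "0 0 0 -6 0 0 0"

```text
time_s: 14.27
tcp_pos: [0.5862, -0.2824, 0.083]
ee_rot: [[0.987, -0.159, -0.002], [-0.159, -0.987, 0.0], [-0.002, -0.0, -1.0]]
wrist_force: [-0.6, -0.7, -6.3]
gripper_width: 0.458
gripper_force: 29.7
```

>>> drive_tool --pt "0 0 0 -4 0 0 0" --pt "0 0 0 -3 0 0 0" --pt "0 0 0 -1.5 0 0 0" --pt "0 0 0 0 0 0 0" --pt "0 0 0 0 0 0 0"

```text
time_s: 14.68
tcp_pos: [0.5872, -0.2826, 0.0765]
ee_rot: [[0.987, -0.159, 0.001], [-0.159, -0.987, -0.0], [0.001, 0.0, -1.0]]
wrist_force: [0.4, 0.4, -5.1]
gripper_width: 0.456
gripper_force: 29.7
```

>>> drive_tool --pt "0 0 0 0 0 0 0" --pt "0 0 0 0 0 0 0" --pt "0 0 0 0 0 0 0"

```text
time_s: 14.93
tcp_pos: [0.5872, -0.2826, 0.0765]
ee_rot: [[0.987, -0.159, 0.001], [-0.159, -0.987, -0.0], [0.001, 0.0, -1.0]]
wrist_force: [-0.4, -0.2, -3.1]
gripper_width: 0.456
gripper_force: 29.7
```

Just about touching. I'll ease down a touch, release, and regrip.

>>> drive_tool --pt "0 0 0 -0.5 0 0 0" --pt "0 0 0 0 0 0 0" --pt "0 0 0 0 0 0 0" --pt "75 0 0 0 0 0 0" --pt "75 0 0 0 0 0 0"

```text
time_s: 15.35
tcp_pos: [0.5871, -0.2827, 0.0761]
ee_rot: [[0.987, -0.159, 0.001], [-0.159, -0.987, -0.001], [0.001, 0.0, -1.0]]
wrist_force: [-0.4, -0.4, -1.1]
gripper_width: 0.54
gripper_force: 0.0
```

>>> drive_tool --pt "75 0 0 0 0 0 0" --pt "75 0 0 0 0 0 0" --pt "75 0 0 0 0 0 0" --pt "75 0 0 0 0 0 0" --pt "75 0 0 0 0 0 0"

```text
time_s: 15.77
tcp_pos: [0.5867, -0.2825, 0.0754]
ee_rot: [[0.987, -0.159, 0.0], [-0.159, -0.987, -0.0], [0.0, 0.0, -1.0]]
wrist_force: [0.1, -0.1, 0.2]
gripper_width: 0.743
gripper_force: 0.0
```

```bash
python3 f.py; python3 b.py
```

```text
16.7167 [ 0.5867 -0.2825  0.0755] 0.7515613807048043 mean [-0.    0.13  0.08 -0.02 -0.   -0.  ] sd [0.37 0.34 0.41 0.03 0.03 0.03]
L 0 z nan ((0.0, 0.0), (0.0, 0.0), 0.0) mean [nan nan]
R 4 z 0.0998 ((575.5499877929688, -268.53369140625), (5.944298267364502, 1.5135706663131714), 70.71251678466797) mean [ 0.5754 -0.2681]
rack 705 z 0.0231 ((592.969970703125, -213.7205810546875), (249.0092315673828, 81.57508087158203), 80.62236022949219) mean [ 0.5772 -0.2152]
((528.732421875, 186.21839904785156), 66.13957977294922) 0.0590688221176392
jaws 171
[[0.4726199  0.17714345]
 [0.56401795 0.14190064]
 [0.5483994  0.23727396]]
tall 5229 [ 0.20567859 -0.37349032  0.11001208] [1.03441363 0.34001557 0.29991624]
  return _methods._mean(a, axis=axis, dtype=dtype,
  ret = ret.dtype.type(ret / rcount)
b.py:6: RuntimeWarning: Mean of empty slice.
  print(n,len(a),"z",round(np.median(a[:,2]),4),cv2.minAreaRect(np.float32(a[:,:2]*1000)), "mean",a[:,:2].mean(0).round(4))
  ret = um.true_divide(
```

>>> drive_tool --pt "0 0 0 0 0 0 0" --pt "0 0 0 0 0 0 0" --pt "0 0 0 0 0 0 0" --pt "0 0 0 0 0 0 0" --pt "0 0 0 0 0 0 0"

```text
time_s: 17.23
tcp_pos: [0.5867, -0.2826, 0.0755]
ee_rot: [[0.987, -0.159, -0.0], [-0.159, -0.987, -0.0], [-0.0, 0.0, -1.0]]
wrist_force: [1.1, -1.6, -2.1]
gripper_width: 0.455
gripper_force: 26.6
```

>>> drive_tool --pt "0 0 0 0 0 0 0" --pt "0 0 0 0 0 0 0" --pt "0 0 0 0 0 0 0" --pt "0 0 0 0 0 0 0" --pt "0 0 0 0 0 0 0"

```text
time_s: 17.65
tcp_pos: [0.5867, -0.2826, 0.0755]
ee_rot: [[0.987, -0.159, -0.0], [-0.159, -0.987, -0.0], [0.0, 0.0, -1.0]]
wrist_force: [-0.0, -0.9, 0.1]
gripper_width: 0.463
gripper_force: 29.8
```

>>> drive_tool --pt "0 0 0 6 0 0 0" --pt "0 0 0 14 0 0 0" --pt "0 0 0 22 0 0 0" --pt "0 0 0 28 0 0 0" --pt "0 0 0 28 0 0 0"

```text
time_s: 18.07
tcp_pos: [0.5852, -0.2816, 0.1722]
ee_rot: [[0.987, -0.16, -0.005], [-0.16, -0.987, 0.002], [-0.005, -0.002, -1.0]]
wrist_force: [0.6, -0.2, -5.3]
gripper_width: 0.455
gripper_force: 29.8
```

>>> drive_tool --pt "0 0 0 18 0 0 0" --pt "0 0 0 9 0 0 0" --pt "0 -1 8 0 0 0 0" --pt "0 -2 16 0 0 0 0" --pt "0 -3 24 0 0 0 0"

```text
time_s: 18.48
tcp_pos: [0.5788, -0.2336, 0.1972]
ee_rot: [[0.987, -0.162, -0.005], [-0.162, -0.987, 0.002], [-0.006, -0.001, -1.0]]
wrist_force: [1.2, 0.7, -5.0]
gripper_width: 0.454
gripper_force: 29.8
```

>>> drive_tool --pt "0 -4 33 0 0 0 0" --pt "0 -4 33 0 0 0 0" --pt "0 -4 33 0 0 0 0" --pt "0 -4 33 0 0 0 0" --pt "0 -4 33 0 0 0 0"

```text
time_s: 18.9
tcp_pos: [0.5579, -0.0667, 0.1976]
ee_rot: [[0.987, -0.159, -0.006], [-0.159, -0.987, 0.001], [-0.006, 0.0, -1.0]]
wrist_force: [0.3, 0.4, -5.3]
gripper_width: 0.457
gripper_force: 29.8
```

>>> drive_tool --pt "0 -4 33 0 0 0 0" --pt "0 -4 33 0 0 0 0" --pt "0 -4 33 0 0 0 0" --pt "0 -4 33 0 0 0 0" --pt "0 -4 33 0 0 0 0"

```text
time_s: 19.32
tcp_pos: [0.5375, 0.0976, 0.1978]
ee_rot: [[0.987, -0.159, -0.005], [-0.159, -0.987, -0.001], [-0.005, 0.002, -1.0]]
wrist_force: [0.4, 0.6, -5.1]
gripper_width: 0.46
gripper_force: 29.8
```

>>> drive_tool --pt "0 -4 33 0 0 0 0" --pt "0 -3 24 0 0 0 0" --pt "0 -2 16 0 0 0 0" --pt "0 -1 8 0 0 0 0" --pt "0 0 0 0 0 0 0"

```text
time_s: 19.73
tcp_pos: [0.5287, 0.1782, 0.1984]
ee_rot: [[0.988, -0.156, -0.004], [-0.156, -0.988, -0.001], [-0.003, 0.002, -1.0]]
wrist_force: [-0.2, -1.6, -5.8]
gripper_width: 0.46
gripper_force: 29.8
```

>>> drive_tool --pt "0 0 0 0 0 0 0" --pt "0 0 0 0 0 0 0" --pt "0 0 0 0 0 0 0"

```text
time_s: 19.98
tcp_pos: [0.5305, 0.1753, 0.2001]
ee_rot: [[0.987, -0.161, -0.001], [-0.161, -0.987, -0.001], [-0.001, 0.001, -1.0]]
wrist_force: [0.9, -0.0, -5.5]
gripper_width: 0.455
gripper_force: 29.8
```

>>> drive_tool --pt "0 -1.4 9.5 0 0 0 0" --pt "0 0 0 -10 0 0 0" --pt "0 0 0 -15 0 0 0" --pt "0 0 0 -15 0 0 0" --pt "0 0 0 -10 0 0 0"

```text
time_s: 20.4
tcp_pos: [0.5283, 0.1854, 0.1483]
ee_rot: [[0.987, -0.16, -0.003], [-0.16, -0.987, -0.001], [-0.002, 0.001, -1.0]]
wrist_force: [-0.3, 0.0, -5.3]
gripper_width: 0.457
gripper_force: 29.8
```

>>> drive_tool --pt "0 0 0 -7 0 0 0" --pt "0 0 0 -3 0 0 0" --pt "0 0 0 0 0 0 0" --pt "0 0 0 0 0 0 0" --pt "0 0 0 0 0 0 0"

```text
time_s: 20.82
tcp_pos: [0.53, 0.1863, 0.1413]
ee_rot: [[0.987, -0.159, 0.002], [-0.159, -0.987, 0.001], [0.002, -0.001, -1.0]]
wrist_force: [0.3, 0.5, -5.5]
gripper_width: 0.458
gripper_force: 29.8
```

```bash
python3 f.py; python3 b.py 2>/dev/null|head -3; cat >d.py <<'E'
from h import *
p=capture("scene");im=p["frame"][130:290,130:450];cv2.imwrite("pics/s2.png",cv2.resize(im,None,fx=2.4,fy=2.4,interpolation=2)[:,:,::-1])
q=cloud(p);m=(abs(q[:,0]-.529)<.035)&(abs(q[:,1]-.186)<.035)
a=q[m];a=a[(a[:,2]>.064)&(a[:,2]<.11)];print(len(a),a.min(0),a.max(0),np.percentile(a[:,2],[1,5,50]))
p=capture("top");q=cloud(p)
for d in masks_of("stub_1",p):
  c=cloud(p,None,d["region"]);print(round(d["p"],2),np.round(d["xy"]),np.median(c,0).round(3))
E
python3 d.py
```

```text
21.7667 [0.5293 0.186  0.1405] 0.4554613900466098 mean [-0.02  0.06 -5.05 -0.01  0.    0.  ] sd [0.52 0.55 0.48 0.03 0.03 0.03]
L 408 z 0.0989 ((609.1571044921875, -146.0379180908203), (41.25724792480469, 41.45939636230469), 79.70570373535156) mean [ 0.6087 -0.1456]
R 0 z nan ((0.0, 0.0), (0.0, 0.0), 0.0) mean [nan nan]
rack 3397 z 0.0229 ((597.410888671875, -214.52932739257812), (249.46470642089844, 91.31100463867188), 80.43626403808594) mean [ 0.5952 -0.2151]
268 [0.50072602 0.16190882 0.06406757] [0.547243   0.2064925  0.10995908] [0.07207435 0.07832107 0.09351449]
0.84 [342. 275.] [ 0.459 -0.141  0.089]
0.84 [278. 240.] [ 0.525 -0.017  0.089]
0.72 [282. 196.] [ 0.624 -0.023  0.088]
0.63 [376. 147.] [ 0.726 -0.219  0.087]
0.57 [344. 200.] [ 0.606 -0.143  0.098]
0.43 [168. 239.] [0.525 0.187 0.165]
```

View pics/s2.png

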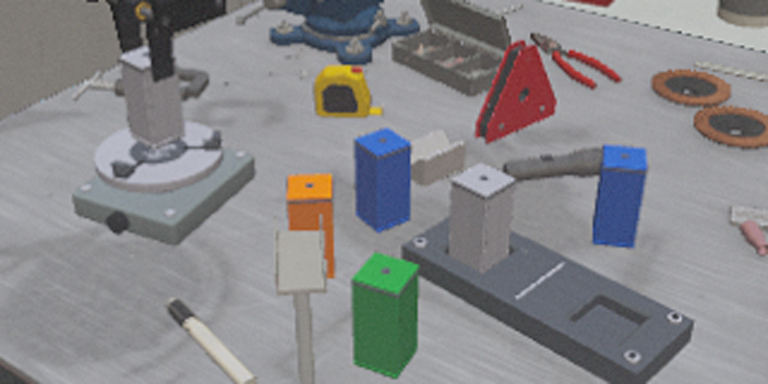

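The crop shows the heavy stub held upright over the faceplate at (155,105), with its underside about 15 mm clear. The light stub stands in the left nest at (480,220), the right nest is empty, and nothing else has moved.

```bash
python3 -c "
from h import *
print(finish_job())"
```

```text
the job is handed in; nothing more can be done
None
```

The job is handed in: the right stub is the heavier one (about 5.3 N against 1.9 N) and is held upright about 15 mm above the faceplate centre; the lighter one stands released in the left nest.

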